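# Lever up the tilt plate and block it on a spacer

## Robot

A 6-joint arm with a two-finger parallel gripper is mounted at the origin on a cart in front of the work surface, level with it; the furniture and walls round the work are solid. World frame = base frame: x ahead of the robot, y to its left, z up, the work surface at z = 0. Lengths are in m, angles in rad, forces in N, time in s.
With the tool pointing down it reaches from about 0.25 to 0.85 m from the base axis. Payload 12.5 kg.
Tool frame: the origin (TCP) lies at the centre of the arm's flange, where the gripper is bolted on; the fingertips stand 186 mm ahead of it and the grasp point (between the pads) lies 167 mm ahead of it; z points along the fingers, y is the line along which they close (so a half turn about z gives the same grasp; the last joint's range is limited). The gripper opens to 93 mm and grips with 3 to 60 N. Pads are 15 mm wide; open, the fingers measure 128 mm over their backs; the gripper's body (75 mm by 188 mm) begins 65 mm behind the grasp point.
Start: joints at [-1.393, 0.351, 1.652, -0, 1.139, -0.085], TCP at [0.143, -0.531, 0.405] pointing down, gripper open.
Joint ranges: [-2.75, 2.75], [-0.79, 2.1], [0.01, 2.65], [-1.57, 4.71], [0.07, 3.14], [-2.87, 2.87]. Speed limits (rad/s): [2.22, 2.22, 2.79, 3.14, 3.14, 3.14].

## Interface

Orientations are given as a 3x3 rotation matrix whose columns are the frame's x, y, z axes.
In Python, from cell import env, snapshot, camera_model, workorder gives the robot as it stands.
- The arm moves only by the tool jog_arm, never from a script. Its argument "increments" is a list of rows, each a list of 5 numbers: the closure, from -1 (fully open) to 1 (shut), so that 0 is half open, then the shift along the tool's x, y, z in mm, then the turn about the tool's z in rad. In form: [[claw, x, y, z, roll], ...]. A call has exactly 5 rows; each row is the pose to reach, as a shift and turn from the pose commanded when the call began, along the tool's axes at that moment; what a row does not reach only later rows make up. A row lasts 1/8 s, in which the tool goes at most 62.5 mm and 10.7 degrees, less where a joint would pass 70% of its speed; a pose out of reach is approached as far as the arm can. A call with a gripper value outside its range is refused whole. The fingers move at their own pace and stop on an object; "grip_force" is the grip in N (left out, the last holds). Time passes only in rows, so rows that repeat a pose let the fingers close, or fill a call up. It gives the time, the measured TCP pose, the force, the opening and the grip force at its end, in the units of the state.
- env.sense(): the state, without advancing time (a new reading comes with each control period).
- snapshot(name): name is "scene" or "top" or "wrist"; returns (picture, depth): 480x640x3 uint8, red, green, blue; 480x640 float32, m along the optical axis (not along the pixel's ray), 0 where there is no reading.
- camera_model(name): a dict with "K" (3x3 intrinsics, pixels), "R" (3x3) and "t" (3): a world point X has camera coordinates R X + t. Camera axes: x right, y down, z forward; pixel columns grow to the right and rows downward; lengths in m; the calibration is good to about 2 mm. A picture is of the moment at which its call begins: read the wrist's pose just before it. camera_model takes no time and is no camera call; for the wrist camera it gives the pose at the moment of the call.
- workorder.close_job(): hands the job in; it is judged then, once.
The state is a dict: "t": time; "joints": joint angles; "dq": joint speeds; "joint_efforts": joint torques, N m; "tool_pos": TCP position; "orientation": TCP orientation; "wrist_force": force on the tool from outside, world axes, zero at the start; "torque": the same for the moment, N m; "grip_width": opening from 0.0 (shut) to 1.0 (fully open); "grip_force": force on a finger pad.
Only numpy, scipy, OpenCV 4.12 (cv2) and the standard library are available. Lean on these libraries where they do the work, as an engineer would, in place of code of your own. Each camera call takes 0.05 s, during which the arm holds its last target. There are 200 camera calls.

## Task

Lever the tilting plate up with the held pry bar, over the fulcrum block and under the free edge, until there is easy room for the steel spacer (the stiff hinge holds it), and lay the bar flat on the bench clear of the fixture and fulcrum. Slip the spacer, standing as it starts and square to the edge, a third to a half of its length under the free edge on the half away from the fulcrum. Then press the plate down until it bears firmly on the spacer; leave the other things where they are.

Things in the scene. Friction and masses are not known exactly. Their poses are not given: they have to be found in the camera images.
- tilt_base: Fixed fixture: grey base with a hinged steel plate 140 x 150 x 10 mm. Origin on the bench under the middle of the plate's free edge; x from the edge to the hinge, y along the edge (plate y = +-75 mm), z up. Lowered plate: underside 20, top 30 mm above the bench; below it open bench to x = 55 mm, where the base begins. Hinge cheeks 40 mm high at x = 113 to 147, outside y = +-75 mm.
- tilt_plate (a joint): Plate angle, rad: 0 down, grows as the free edge rises (1.3 mm per 0.01), at most 0.35. Hinge axis along y at x = 130 mm, 25 mm high. The plate weighs about 1.2 kg, its hinge is stiff: raising takes about 14 N at the edge, it stays where left, pressing down takes about 3 N. Resting on the spacer it reads 0.05 to 0.07; 0.085 gives room to slip it in. Over 0.2 is far too high.
- plate_edge (a point): Middle of the lower corner of the plate's free edge; moves with the plate.
- plate_top (a point): Point on the plate's top face, 15 mm in from the middle of the free edge; a good place to press is 35 mm from here towards -y of tilt_base, above the spacer.
- fulcrum: Fixed steel fulcrum in front of the free edge, 36 mm wide along it: foot 32 mm deep, 6 high; web 12 mm thick; rounded crown of 6 mm radius, its top 29 mm above the bench. Origin at the middle of its underside, about 30 mm in front of the edge (x = -30 mm of tilt_base) and 28 to 44 mm to +y of the edge's middle; axes parallel to tilt_base's.
- pry_bar: Loose pry bar, 230 mm, 0.3 kg, lying flat: black handle (x = -75 to 35 mm) 16 wide, 18 high; flat steel blade 22 wide, 4 thick, ending at x = 155 mm. One common flat underside. Origin on the underside of the handle, a good place to grip, about 10 mm behind the balance point; x to the blade's tip, z up. It goes over the fulcrum and under the lowered plate at a slope of about 36 degrees, tip down.
- bar_tip (a point): Middle of the blade's end edge on its underside (155 mm from the bar's origin).
- spacer: Loose plain steel parallel, 70 x 18 x 26 mm (x, y, z), 0.2 kg, with three dark cross holes in its sides; starts 26 mm high, and must be used that way. Origin at the middle of its underside; both ends are alike.
- tape: Bystander: small black roll of tape, 57 mm across, 19 mm high.
- gear: Bystander: grey gear, 41 mm across, 15 mm high.
- block: Bystander: small drilled aluminium block, 22 x 34 x 18 mm (not the spacer).
- flux: Bystander: white dropper bottle with red cap, 38 mm across, 86 mm high.
- bush: Bystander: brass flanged bush, 28 mm across, 21 mm high.
Mind the look-alikes: they are no part of the job. Of the things shaped like the spacer, the steel one is meant.

How it is judged:
On the way, in this order (a step that is already met when the one before it is completed fails the run):
1. the plate is levered up by the bar bearing on the fulcrum (value of joint tilt_plate above 0.068 rad and contact force between pry_bar and tilt_base above 1 N and contact force between pry_bar and fulcrum above 1 N and contact force between pry_bar and the fingers above 0.5 N), for 0.1 s.
2. the spacer stands under the free edge (x of spacer in the frame of tilt_base between -0.025 and 0.008 m and y of spacer in the frame of tilt_base between -0.068 and -0.01 m and height (world z) of spacer below 0.004 m), for 0.1 s.
At the end, for the whole second after the job is handed in: Spacer upright on the bench, square to the edge within 0.25 rad, 10 to 43 mm of it under the edge, its middle at y -68 to -10 mm of tilt_base; the plate bears on it (over 0.5 N, 0.04 to 0.075 rad); bar flat on the bench on its underside, touching neither fixture nor fulcrum; all at rest (all of step 2 and angle between each of spacer, pry_bar's own z axis and vertical below 0.08 rad and angle between the x axis of spacer and the x axis of tilt_base, either way round below 0.25 rad and contact force between spacer and tilt_base above 0.5 N and value of joint tilt_plate between 0.04 and 0.075 rad and velocity of joint tilt_plate below 0.02 rad/s and linear speed of each of spacer, pry_bar below 0.01 m/s and height (world z) of each of pry_bar, bar_tip below 0.006 m and contact force between pry_bar and tilt_base below 0.1 N and contact force between pry_bar and fulcrum below 0.1 N).
It fails at once if a bystander is moved more than 40 mm (distance of any of tape, gear, block, flux, bush from where it was at the start of the episode above 0.04 m).
It fails at once if the plate is thrown up far beyond need (0.2 rad, free edge about 46 mm up) (value of joint tilt_plate above 0.2 rad).
It also fails if it takes over 72 s, if anything falls off the work surface, if the arm or the gripper's body presses on something with over 40 N, if the wrist force passes 120 N, or if a joint passes its speed limit or range.

## Working session

There is one attempt and no reset: what is moved stays moved. The work goes in short steps, Python scripts to look and compute and a tool call to move; the robot and the scene stay as the last step left them, time stands still between calls to the robot, and variables do not carry over. Pictures are saved under pics/ and viewed, at most 10 in all, crops included, and the job is handed in when it is done.

Besides the shell and the picture viewer there is one more tool, called after ">>>" by a JSON object that holds its "fn" and its "kwargs", one argument or row to a line. jog_arm: Moves the arm, as the interface text tells. Its arguments: {"type":"object","properties":{"increments":{"type":"array","items":{"type":"array","items":{"type":"number"}}},"grip_force":{"type":"number"}},"required":["increments"]}

```bash
ls; mkdir -p pics
cat > h.py <<'E'
import numpy as np, cv2
from cell import env, snapshot, camera_model, workorder
def save(n,p): cv2.imwrite('pics/'+n+'.png',p[:,:,::-1])
def world(cam,u,v,d):
    K,R,t=[np.array(cam[k]) for k in 'KRt']
    c=np.linalg.inv(K)@np.array([u,v,1.])*d
    return R.T@(c-t)
def plane(cam,u,v,z):
    K,R,t=[np.array(cam[k]) for k in 'KRt']
    o=-R.T@t; r=R.T@np.linalg.inv(K)@np.array([u,v,1.])
    return o+r*(z-o[2])/r[2]
def cloud(cam,dep):
    K,R,t=[np.array(cam[k]) for k in 'KRt']
    v,u=np.mgrid[:480,:640]
    P=np.stack([u,v,np.ones_like(u)],-1)@np.linalg.inv(K).T*dep[...,None]
    return (P-t)@R
def grab(n):
    cam=camera_model(n); p,d=snapshot(n); np.savez('last_'+n,p=p,d=d,K=cam['K'],R=cam['R'],t=cam['t']); return cam,p,d
def load(n):
    z=np.load('last_'+n+'.npz'); return z,z['p'],z['d']
E
python3 - <<'E'
from h import *
for n in ['top','scene']:
    c,p,d=grab(n); save(n+'0',p); print(n,np.round(-np.array(c['R']).T@c['t'],3))
s=env.sense(); print({k:np.round(v,3).tolist() for k,v in s.items()})
E
```

```text
pics
top [ 0.351 -0.     1.001]
scene [0.112 0.592 0.582]
{'t': 0.1, 'joints': [-1.393, 0.351, 1.652, -0.0, 1.139, -0.085], 'dq': [-0.001, -0.002, -0.001, -0.0, -0.0, 0.001], 'joint_efforts': [0.0, -49.803, -28.57, 0.07, 0.024, -0.0], 'tool_pos': [0.143, -0.531, 0.404], 'orientation': [[0.966, 0.26, -0.0], [0.26, -0.966, 0.001], [0.0, -0.001, -1.0]], 'wrist_force': [-0.167, 0.453, -0.171], 'torque': [-0.002, -0.07, 0.043], 'grip_force': 0.0, 'grip_width': 1.001}
```

View pics/top0.png

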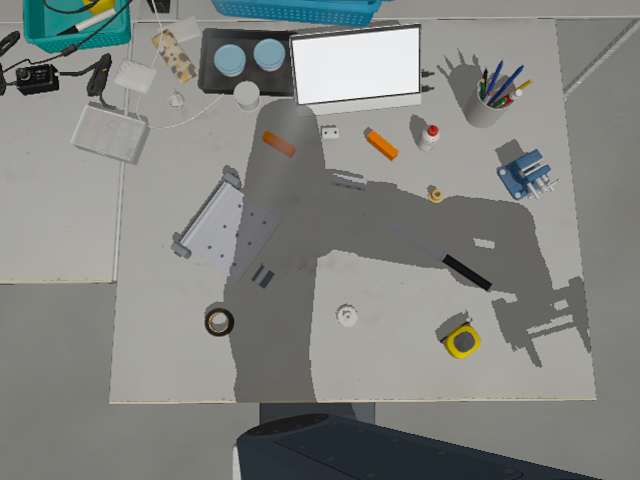

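View pics/scene0.png

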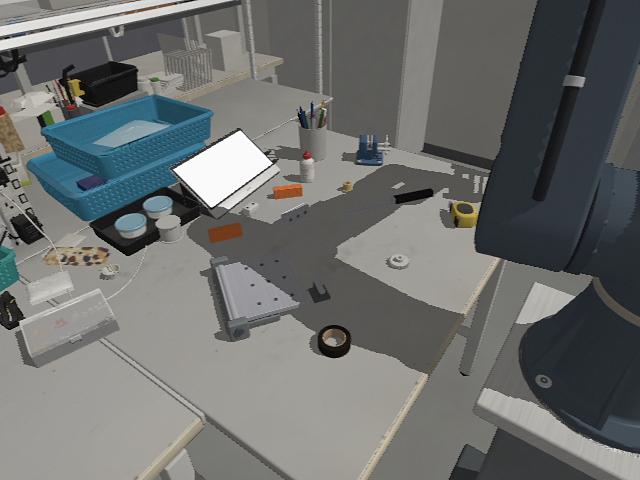

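The top view shows the plate at (235,225), with its hinge to the upper left. The fulcrum is at (263,275). The bar's handle is at (467,272) and its tip near (393,225). There are three spacer-shaped candidates: orange at (278,143), orange at (381,144) and grey steel at (348,181). The grey one fits "steel with dark holes"; a crop will confirm it.

Run:
```python
from h import *
c,p,d=load('top'); P=cloud(c,d); Z=P[...,2]
print('bench z',[round(float(np.median(Z[a:b,e:f])),4) for a,b,e,f in [(340,380,380,420),(200,210,380,390),(330,380,130,180)]])
m=((Z>0.010)&(Z<0.06)&(d>0)).astype(np.uint8); m[:105]=0; m[395:]=0; m[:,:125]=0;m[:,590:]=0
n,l,st,ce=cv2.connectedComponentsWithStats(m)
for i in range(1,n):
    if st[i,4]<25: continue
    mm=l==i; z=np.median(Z[mm]); q=P[mm][:,:2]
    (x,y),(w,h),a=cv2.minAreaRect((q*1000).astype(np.float32))
    print(i,ce[i].round(),st[i,4],'z',round(float(z)*1000),'c',round(x),round(y),'wh',round(w),round(h),round(a,1), 'rgb',p[mm].mean(0).round())
s=cv2.resize(p[110:300,160:500],None,fx=2.3,fy=2.3,interpolation=cv2.INTER_CUBIC); save('crop1',s)
```

```text
bench z [-0.0013, -0.0024, -0.0018]
3 [247. 106.] 58 z 17 c 817 139 wh 34 10 88.9 rgb [146. 145. 141.]
4 [323. 108.] 370 z 14 c 810 -34 wh 20 142 0.8 rgb [174. 173. 171.]
12 [479. 117.] 383 z 34 c 786 -338 wh 70 30 57.5 rgb [120. 119. 114.]
22 [133. 138.] 750 z 33 c 745 377 wh 47 90 74.7 rgb [152. 152. 149.]
23 [427. 139.] 315 z 50 c 737 -230 wh 37 36 1.1 rgb [151. 147. 140.]
24 [330. 133.] 179 z 15 c 757 -33 wh 23 33 1.8 rgb [174. 173. 171.]
25 [278. 143.] 351 z 23 c 736 74 wh 71 20 56.4 rgb [132.  82.  49.]
26 [382. 144.] 370 z 23 c 730 -139 wh 70 21 48.2 rgb [190. 100.   2.]
27 [531. 174.] 936 z 48 c 657 -435 wh 90 67 26.0 rgb [ 98. 111. 122.]
31 [228. 230.] 5918 z 28 c 554 169 wh 151 195 55.6 rgb [135. 136. 140.]
33 [349. 181.] 361 z 23 c 652 -69 wh 70 20 78.7 rgb [114. 115. 118.]
42 [436. 194.] 69 z 18 c 624 -245 wh 18 19 8.2 rgb [156. 135.  78.]
44 [467. 272.] 518 z 16 c 467 -296 wh 116 19 54.1 rgb [30. 30. 31.]
45 [261. 276.] 130 z 25 c 463 104 wh 12 36 55.0 rgb [93. 94. 97.]
46 [218. 322.] 419 z 17 c 375 186 wh 54 53 46.5 rgb [66. 58. 48.]
50 [347. 317.] 51 z 13 c 383 -61 wh 15 15 19.7 rgb [179. 176. 169.]
53 [462. 341.] 939 z 31 c 337 -281 wh 50 76 34.5 rgb [129. 117.  36.]
```

View pics/crop1.png

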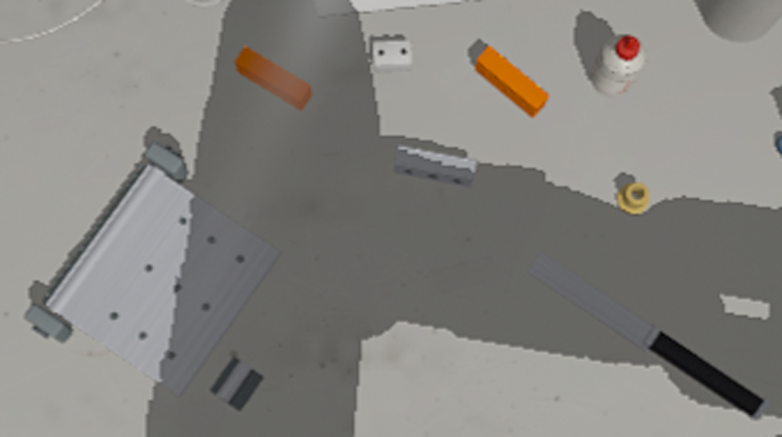

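The crop confirms it: the grey bar with dark side holes at crop (435,165) is steel, and the two similar shapes are orange. The bar and the fixture x-axis are nearly parallel, at about 54–55°.

Run:
```python
from h import *
c,p,d=load('top'); P=cloud(c,d); Z=P[...,2]
tip=plane(c,393,225,.004); hc=np.array([.467,-.296]); v=tip[:2]-hc
print('tip',tip.round(4),'len',np.linalg.norm(v),'yaw',np.degrees(np.arctan2(v[1],v[0])))
# plate: top-face pixels z 26..32 rel
m=((Z>0.022)&(Z<0.034)).astype(np.uint8); m[:150]=0;m[300:]=0;m[:,300:]=0;m[:,:150]=0
m=cv2.morphologyEx(m,cv2.MORPH_OPEN,np.ones((9,9)))
q=(P[m>0][:,:2]*1000).astype(np.float32); r=cv2.minAreaRect(q); print(r, cv2.boxPoints(r).round())
f=np.array([463,104]); print('z plate',np.median(Z[m>0]))
for u in [(229.5+0,0)]: pass
# edge corners from crop px
for cu,cv_ in [(278,252),(180,393)]:
    print(plane(c,160+cu/2.3,110+cv_/2.3,.030).round(4))
```

```text
tip [ 0.5645 -0.1577  0.004 ] len 0.1692319348769466 yaw 54.83227628097472
((550.864501953125, 165.3896484375), (141.3058319091797, 150.96690368652344), 55.66683578491211) [[449. 150.]
 [573.  64.]
 [653. 181.]
 [528. 266.]]
z plate 0.027907783612216283
[0.5718 0.066  0.03  ]
[0.4519 0.1473 0.03  ]
```

```bash
cat >> h.py <<'E'
def go(x,y,z,yawdeg):
    "increments (mm, rad) from the measured pose to target TCP"
    s=env.sense(); R=np.array(s['orientation']); d=R.T@(np.array([x,y,z])-np.array(s['tool_pos'])*1000)
    yaw=np.arctan2(R[1,0],R[0,0]); r=-((np.radians(yawdeg)-yaw+np.pi/2)%np.pi-np.pi/2)
    print('inc',d.round(1),'roll',round(r,3),'n',round(np.linalg.norm(d)/62.5,1))
ex=np.array([np.cos(np.radians(55.5)),np.sin(np.radians(55.5))]); ey=np.array([-ex[1],ex[0]]); E0=np.array([511,107.])
def tb(a,b): return E0+a*ex+b*ey   # tilt_base -> world mm
def rel(p): v=np.array(p)[:2]-E0; return np.array([v@ex,v@ey])
E
python3 -c "
from h import *
go(464,-300,300,54.5)"
```

```text
inc [ 370.1 -139.5  104.4] roll -0.688 n 6.5
```

>>> {"fn": "jog_arm", "kwargs": {
  "increments": [
    [-0.4,55,-20,10,-0.13],
    [-0.4,110,-40,25,-0.27],
    [-0.4,165,-60,40,-0.4],
    [-0.4,220,-82,55,-0.54],
    [-0.4,270,-100,70,-0.68]
  ]
}}

```text
t: 0.72
tool_pos: [0.379, -0.3629, 0.3342]
orientation: [[0.584, 0.812, -0.0], [0.812, -0.584, 0.0], [0.0, -0.0, -1.0]]
wrist_force: [-0.9, -0.7, 0.2]
grip_width: 0.703
grip_force: 0.0
```

```bash
python3 -c "
from h import *
go(464,-300,300,54.5)
print(env.sense()['grip_width'])"
```

```text
inc [100.7  32.3  34.2] roll -0.004 n 1.8
0.7030683934700228
```

>>> {"fn": "jog_arm", "kwargs": {
  "increments": [
    [-0.4,50,16,15,0],
    [-0.4,101,32,34,0],
    [-0.4,101,32,34,0],
    [-0.4,101,32,34,0],
    [-0.4,101,32,34,0]
  ]
}}

```text
t: 1.35
tool_pos: [0.4622, -0.3023, 0.3012]
orientation: [[0.589, 0.808, 0.0], [0.808, -0.589, -0.0], [-0.0, 0.001, -1.0]]
wrist_force: [-0.7, -0.5, 0.8]
grip_width: 0.698
grip_force: 0.0
```

Run:
```python
from h import *
c,p,d=grab('wrist'); save('w1',p)
P=cloud(c,d);Z=P[...,2]
m=((p.max(2)<70)&(Z>.008)&(Z<.03)).astype(np.uint8)
n,l,st,ce=cv2.connectedComponentsWithStats(m)
for i in range(1,n):
    if st[i,4]>300:
        q=(P[l==i][:,:2]*1000).astype(np.float32); print(ce[i].round(),st[i,4],cv2.minAreaRect(q),np.median(Z[l==i]))
go(464,-300,189,54.5)
```

```text
[326. 220.] 2606 ((470.9844970703125, -295.0394592285156), (103.09037017822266, 15.518197059631348), 54.2968864440918) 0.01628508067737124
[624. 194.] 875 ((663.7929077148438, -405.366943359375), (41.10468292236328, 13.979848861694336), 29.220863342285156) 0.017498252902552674
inc [  2.9   0.  112.2] roll -0.01 n 1.8
```

View pics/w1.png

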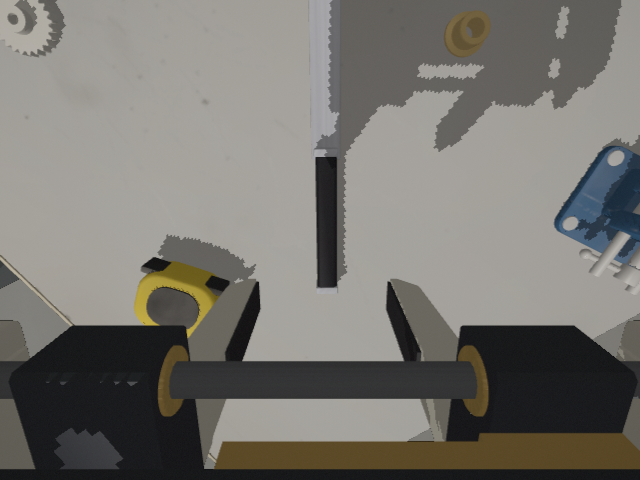

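The handle is at columns 317–336, rows 150–290, centred between the fingers (mid column 324), and is about 2 mm off to the right. I'll go down and grip it.

>>> {"fn": "jog_arm", "kwargs": {
  "increments": [
    [-0.4,4,2,50,-0.005],
    [-0.4,4,2,95,-0.005],
    [-0.4,4,2,112,-0.005],
    [-0.4,4,2,112,-0.005],
    [1,4,2,112,-0.005]
  ],
  "grip_force": 8
}}

```text
t: 2.02
tool_pos: [0.467, -0.2999, 0.19]
orientation: [[0.584, 0.812, 0.001], [0.812, -0.584, -0.001], [-0.0, 0.002, -1.0]]
wrist_force: [0.4, -0.6, 1.3]
grip_width: 0.634
grip_force: 0.0
```

>>> {"fn": "jog_arm", "kwargs": {
  "increments": [
    [1,0,0,0,0],
    [1,0,0,0,0],
    [1,0,0,0,0],
    [1,0,0,0,0],
    [1,0,0,0,0]
  ]
}}

```text
t: 2.65
tool_pos: [0.4669, -0.2994, 0.1888]
orientation: [[0.583, 0.812, 0.0], [0.812, -0.583, -0.0], [0.0, 0.0, -1.0]]
wrist_force: [-0.4, 0.1, 1.9]
grip_width: 0.169
grip_force: 8.0
```

>>> {"fn": "jog_arm", "kwargs": {
  "increments": [
    [1,2,0,-25,0],
    [1,8,0,-52,0],
    [1,18,0,-80,0],
    [1,32,0,-105,0],
    [1,32,0,-105,0]
  ],
  "grip_force": 6
}}

```text
t: 3.28
tool_pos: [0.486, -0.2732, 0.2949]
orientation: [[0.583, 0.813, 0.002], [0.813, -0.583, -0.002], [-0.0, 0.003, -1.0]]
wrist_force: [-1.2, -1.9, -1.2]
grip_width: 0.173
grip_force: 6.0
```

Run:
```python
from h import *
c,p,d=grab('scene'); save('s1',p[120:300,330:530].repeat(3,0).repeat(3,1))
c,p,d=grab('top'); P=cloud(c,d)
s=env.sense(); g=np.array(s['tool_pos']); print(g.round(4),s['grip_force'],s['wrist_force'])
R=np.array(s['orientation']); 
Q=(P-g)@R[:, :2]; Z=P[...,2]
m=(abs(Q[...,1])<.006)&(Q[...,0]>.02)&(Q[...,0]<.2)
for a in np.arange(.03,.18,.015):
    k=m&(abs(Q[...,0]-a)<.004); print(round(a,3),k.sum(),(np.sort(Z[k])[-5:]*1000).round() if k.sum() else '')
```

```text
[ 0.4852 -0.2735  0.2929] 6.006158664822578 [-0.10366307 -2.14113321 -1.48028425]
0.03 121 [428. 429. 429. 429. 430.]
0.045 84 [444. 444. 445. 445. 445.]
0.06 135 [442. 443. 443. 445. 445.]
0.075 38 [50. 50. 51. 51. 52.]
0.09 36 [39. 39. 39. 40. 41.]
0.105 25 [28. 29. 29. 29. 31.]
0.12 22 [16. 17. 17. 18. 18.]
0.135 24 [6. 7. 7. 8. 8.]
0.15 23 [-0. -0. -0.  0.  1.]
0.165 26 [-1. -1. -0.  1.  1.]
```

View pics/s1.png

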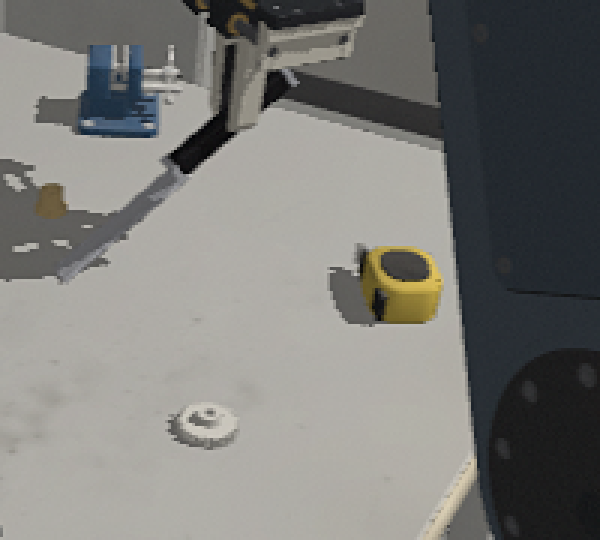

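The side view shows the bar slung tip-down in the fingers with its tip on the bench at crop (62,278). The depth profile gives a slope of 36°, so no mend is needed. Next I grip firmly, lift and carry.

>>> {"fn": "jog_arm", "kwargs": {
  "increments": [
    [1,0,0,0,0],
    [1,0,0,0,0],
    [1,0,0,0,0],
    [1,0,0,-25,0],
    [1,0,0,-60,0]
  ],
  "grip_force": 45
}}

```text
t: 4.0
tool_pos: [0.4852, -0.2733, 0.3532]
orientation: [[0.583, 0.812, -0.003], [0.812, -0.583, 0.002], [-0.0, -0.003, -1.0]]
wrist_force: [1.0, -0.6, -2.4]
grip_width: 0.164
grip_force: 45.0
```

Run:
```python
from h import *
x,y=tb(-185,40); print(x,y); go(x,y,345,55.2)
```

```text
373.2497986240253 -22.807095418079594
inc [ 138.1 -237.     9. ] roll -0.015 n 4.4
```

>>> {"fn": "jog_arm", "kwargs": {
  "increments": [
    [1,28,-48,0,0],
    [1,56,-95,0,-0.005],
    [1,84,-143,2,-0.01],
    [1,112,-191,5,-0.015],
    [1,138,-237,9,-0.015]
  ]
}}

```text
t: 4.62
tool_pos: [0.3724, -0.0217, 0.3445]
orientation: [[0.571, 0.821, -0.0], [0.821, -0.571, 0.0], [-0.0, -0.0, -1.0]]
wrist_force: [-0.1, 1.1, -1.7]
grip_width: 0.165
grip_force: 45.0
```

>>> {"fn": "jog_arm", "kwargs": {
  "increments": [
    [1,0,0,0,0],
    [1,0,0,0,0],
    [1,0,0,0,0],
    [1,0,0,0,0],
    [1,0,0,0,0]
  ]
}}

```text
t: 5.25
tool_pos: [0.3737, -0.0234, 0.3447]
orientation: [[0.572, 0.82, -0.0], [0.82, -0.572, 0.0], [-0.0, -0.0, -1.0]]
wrist_force: [0.4, -0.4, -2.5]
grip_width: 0.169
grip_force: 45.0
```

```bash
cat > meas.py <<'E'
from h import *
import sys
c,p,d=grab('top'); P=cloud(c,d); P[...,2]+=.002
s=env.sense(); g=np.array(s['tool_pos']); print('tcp',g.round(4),'tb',rel(g*1000).round(1),'f',np.round(s['wrist_force'],1))
A=np.stack([(P[...,:2]*1000-E0)@ex,(P[...,:2]*1000-E0)@ey],-1); Z=P[...,2]*1000
print('plate z at x=10,30,60,90 (y=-30):',[np.median(Z[(abs(A[...,0]-a)<4)&(abs(A[...,1]+30)<15)]).round(1) for a in(10,30,60,90)])
gt=rel(g*1000)
for a in range(-120,20,10):
    k=(abs(A[...,0]-a)<4)&(abs(A[...,1]-gt[1])<5)&(Z<140); 
    k2=(abs(A[...,0]-a)<4)&(abs(A[...,1]-gt[1])<25)&(Z>Z[k].max()-4 if k.any() else False)&(Z<140)
    print(a,k.sum(),np.median(Z[k]).round(1) if k.any() else '', 'y',np.median(A[k2][:,1]).round(1) if k2.any() else '')
E
python3 meas.py; python3 -c "
from h import *
c,p,d=grab('scene'); save('s2',p[180:380,180:420].repeat(3,0).repeat(3,1))"
```

```text
tcp [ 0.3737 -0.0233  0.3447] tb [-185.2   39.3] f [ 0.5 -0.9 -2.4]
plate z at x=10,30,60,90 (y=-30): [np.float64(30.0), np.float64(30.3), np.float64(29.8), np.float64(29.3)]
-120 0  y 
-110 0  y 
-100 0  y 
-90 0  y 
-80 8 76.7 y 45.0
-70 20 70.7 y 39.4
-60 21 62.3 y 41.5
-50 15 55.3 y 43.7
-40 13 6.3 y 37.5
-30 22 28.6 y 36.5
-20 12 7.0 y 40.8
-10 19 0.4 y 43.6
0 35 1.3 y 40.8
10 23 30.6 y 37.2
```

View pics/s2.png

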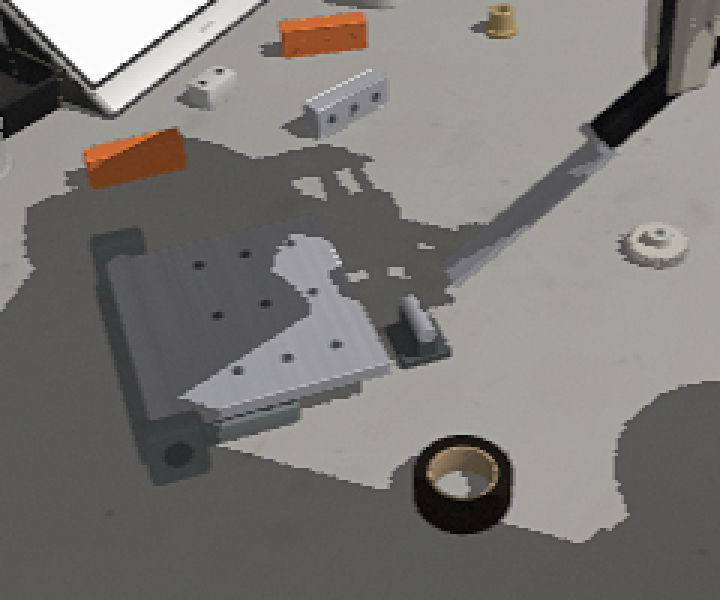

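The bar hangs at about 36° in line with the fulcrum, with its tip at crop (450,280). The fulcrum crown is at crop (418,315). The spacer at crop (345,105) has side holes. I'll slide in along the slope.

>>> {"fn": "jog_arm", "kwargs": {
  "increments": [
    [1,12,0,12,0],
    [1,24,0,21,0],
    [1,36,0,29,0],
    [1,45,0,36,0],
    [1,53,0,42,0]
  ]
}}

```text
t: 5.98
tool_pos: [0.4042, 0.0211, 0.3022]
orientation: [[0.571, 0.821, -0.0], [0.821, -0.571, 0.0], [-0.0, -0.0, -1.0]]
wrist_force: [-0.0, 0.6, -3.5]
grip_width: 0.168
grip_force: 45.0
```

```bash
python3 meas.py; python3 -c "
from h import *
c,p,d=grab('scene'); save('s3',p[240:350,260:400].repeat(5,0).repeat(5,1))"
```

```text
tcp [0.4044 0.0214 0.3018] tb [-131.    39.4] f [-1.5 -0.3 -2.3]
plate z at x=10,30,60,90 (y=-30): [np.float64(29.8), np.float64(29.8), np.float64(29.7), np.float64(29.7)]
-120 0  y 
-110 0  y 
-100 0  y 
-90 0  y 
-80 0  y 
-70 0  y 
-60 0  y 
-50 0  y 
-40 0  y 
-30 0  y 
-20 0  y 
-10 0  y 
0 0  y 
10 5 28.1 y 54.6
```

View pics/s3.png

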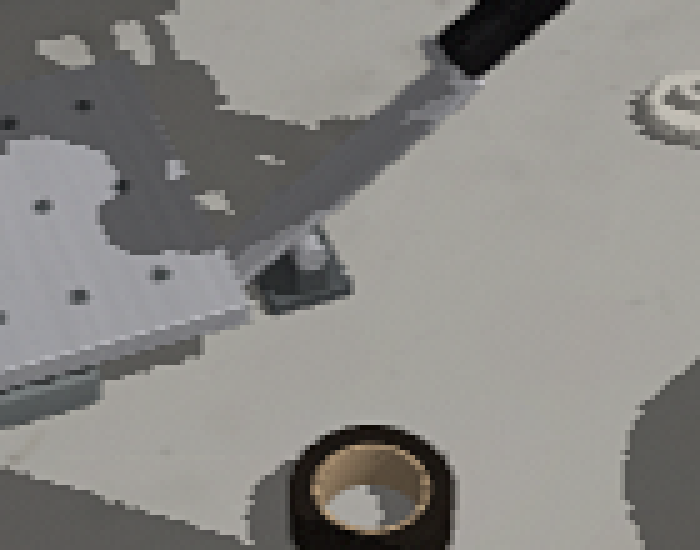

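The blade passes over the crown and goes under the edge at crop (240,268), with no contact load. I'll nudge it 4 mm deeper, relax the grip so the bar can pivot, and swing the handle down.

>>> {"fn": "jog_arm", "kwargs": {
  "increments": [
    [1,4,0,3,0],
    [1,-1,0,12,0],
    [1,-6,0,22,0],
    [1,-11,0,32,0],
    [1,-15,0,40,0]
  ],
  "grip_force": 18
}}

```text
t: 6.7
tool_pos: [0.3951, 0.0077, 0.2622]
orientation: [[0.572, 0.821, 0.0], [0.821, -0.572, -0.0], [-0.0, 0.0, -1.0]]
wrist_force: [-0.4, -0.3, 3.2]
grip_width: 0.17
grip_force: 18.0
```

```bash
python3 meas.py|head -2
```

```text
tcp [0.3948 0.0076 0.2616] tb [-147.8   39.4] f [ 0.1 -0.1  2.3]
plate z at x=10,30,60,90 (y=-30): [np.float64(31.8), np.float64(31.4), np.float64(31.2), np.float64(30.1)]
```

>>> {"fn": "jog_arm", "kwargs": {
  "increments": [
    [1,-2,0,5,0],
    [1,-4,0,10,0],
    [1,-6,0,15,0],
    [1,-7,0,20,0],
    [1,-7,0,20,0]
  ]
}}

```text
t: 7.38
tool_pos: [0.3912, 0.0023, 0.2424]
orientation: [[0.571, 0.821, -0.001], [0.821, -0.571, 0.0], [-0.0, -0.001, -1.0]]
wrist_force: [-1.4, -3.0, 2.5]
grip_width: 0.169
grip_force: 18.0
```

```bash
python3 meas.py|head -2
```

```text
tcp [0.3912 0.0024 0.2425] tb [-154.1   39.5] f [-0.9 -2.8  1.1]
plate z at x=10,30,60,90 (y=-30): [np.float64(36.4), np.float64(35.6), np.float64(33.9), np.float64(31.9)]
```

>>> {"fn": "jog_arm", "kwargs": {
  "increments": [
    [1,-1,0,7,0],
    [1,-1,0,14,0],
    [1,-2,0,20,0],
    [1,-2,0,24,0],
    [1,-2,0,24,0]
  ]
}}

```text
t: 8.05
tool_pos: [0.39, 0.0007, 0.2186]
orientation: [[0.571, 0.821, -0.001], [0.821, -0.571, -0.0], [-0.0, -0.001, -1.0]]
wrist_force: [-1.5, -4.7, 3.7]
grip_width: 0.173
grip_force: 18.0
```

```bash
python3 meas.py|head -2
```

```text
tcp [0.39   0.0007 0.2187] tb [-156.1   39.5] f [-2.2 -5.1  2.1]
plate z at x=10,30,60,90 (y=-30): [np.float64(42.6), np.float64(41.3), np.float64(37.5), np.float64(34.6)]
```

The plate is at about 0.105 rad. I'll clamp, withdraw the bar straight back, then lift.

>>> {"fn": "jog_arm", "kwargs": {
  "increments": [
    [1,0,0,0,0],
    [1,0,0,0,0],
    [1,-10,0,0,0],
    [1,-25,0,0,0],
    [1,-40,0,0,0]
  ],
  "grip_force": 50
}}

```text
t: 8.72
tool_pos: [0.3664, -0.0329, 0.2187]
orientation: [[0.571, 0.821, -0.0], [0.821, -0.571, 0.0], [-0.0, -0.0, -1.0]]
wrist_force: [0.7, -1.1, -2.0]
grip_width: 0.165
grip_force: 50.0
```

>>> {"fn": "jog_arm", "kwargs": {
  "increments": [
    [1,-20,0,-2,0],
    [1,-40,0,-5,0],
    [1,-50,0,-30,0],
    [1,-50,0,-70,0],
    [1,-50,0,-70,0]
  ]
}}

```text
t: 9.35
tool_pos: [0.3385, -0.0739, 0.2903]
orientation: [[0.572, 0.82, 0.004], [0.82, -0.572, -0.002], [0.001, 0.004, -1.0]]
wrist_force: [-0.1, 0.2, -3.6]
grip_width: 0.167
grip_force: 50.0
```

```bash
python3 meas.py; python3 -c "
from h import *
go(467,-299,290,54.4)"
```

```text
tcp [ 0.3383 -0.0736  0.289 ] tb [-246.7   40.1] f [-0.4 -0.4 -2.8]
plate z at x=10,30,60,90 (y=-30): [np.float64(43.3), np.float64(41.2), np.float64(38.2), np.float64(33.9)]
-120 26 103.3 y 39.0
-110 26 102.9 y 41.1
-100 25 103.4 y 38.3
-90 23 103.4 y 40.8
-80 26 103.2 y 38.2
-70 7 103.8 y 38.1
-60 8 0.9 y 49.0
-50 20 -0.2 y 36.1
-40 21 7.0 y 37.7
-30 22 28.6 y 37.6
-20 11 6.0 y 43.6
-10 17 0.3 y 40.0
0 30 1.7 y 42.0
10 26 42.8 y 40.8
inc [-111.3  234.5   -0.5] roll 0.013 n 4.2
```

The plate held and the bar is now level (top at 103.3 mm along its whole length). I'm carrying it back to its open spot.

>>> {"fn": "jog_arm", "kwargs": {
  "increments": [
    [1,-23,48,0,0],
    [1,-46,97,0,0],
    [1,-69,145,0,0],
    [1,-92,194,0,0.01],
    [1,-111,234,10,0.013]
  ]
}}

```text
t: 10.02
tool_pos: [0.4676, -0.2999, 0.2768]
orientation: [[0.582, 0.813, -0.001], [0.813, -0.582, 0.001], [-0.0, -0.001, -1.0]]
wrist_force: [-0.2, -0.1, -1.9]
grip_width: 0.166
grip_force: 50.0
```

>>> {"fn": "jog_arm", "kwargs": {
  "increments": [
    [1,0,0,20,0],
    [1,0,0,50,0],
    [1,0,0,75,0],
    [1,0,0,86,0],
    [1,0,0,90,0]
  ]
}}

```text
t: 10.65
tool_pos: [0.4665, -0.2976, 0.1893]
orientation: [[0.582, 0.813, -0.005], [0.813, -0.582, 0.003], [-0.0, -0.006, -1.0]]
wrist_force: [-24.3, 13.2, 64.5]
grip_width: 0.168
grip_force: 50.1
```

>>> {"fn": "jog_arm", "kwargs": {
  "increments": [
    [1,0,0,0,0],
    [1,0,0,0,0],
    [1,0,0,0,0],
    [1,0,0,0,0],
    [1,0,0,0,0]
  ],
  "grip_force": 3
}}

```text
t: 11.28
tool_pos: [0.4668, -0.2977, 0.1885]
orientation: [[0.582, 0.813, -0.002], [0.813, -0.582, 0.001], [-0.0, -0.002, -1.0]]
wrist_force: [-4.5, 2.7, 5.3]
grip_width: 0.172
grip_force: 3.0
```

>>> {"fn": "jog_arm", "kwargs": {
  "increments": [
    [0.3,0,0,0,0],
    [0.1,0,0,0,0],
    [0.1,0,0,0,0],
    [0.1,0,0,-30,0],
    [0,0,0,-80,0]
  ]
}}

```text
t: 11.9
tool_pos: [0.4671, -0.2977, 0.2684]
orientation: [[0.582, 0.813, -0.002], [0.813, -0.582, 0.002], [0.0, -0.003, -1.0]]
wrist_force: [-0.2, -0.1, 0.5]
grip_width: 0.492
grip_force: 0.0
```

```bash
python3 -c "
from h import *
go(632,-130,330,76)"
```

```text
inc [232.4  36.3 -61.6] roll -0.377 n 3.9
```

>>> {"fn": "jog_arm", "kwargs": {
  "increments": [
    [0,46,7,-20,-0.08],
    [0,93,14,-40,-0.16],
    [0,140,22,-55,-0.24],
    [0,186,29,-61,-0.32],
    [0,232,36,-61,-0.377]
  ]
}}

```text
t: 12.52
tool_pos: [0.6327, -0.1289, 0.3305]
orientation: [[0.239, 0.971, 0.001], [0.971, -0.239, -0.0], [-0.0, 0.001, -1.0]]
wrist_force: [0.1, -1.0, -0.1]
grip_width: 0.502
grip_force: 0.0
```

>>> {"fn": "jog_arm", "kwargs": {
  "increments": [
    [0,0,0,0,0],
    [0,0,0,0,0],
    [0,0,0,0,0],
    [0,0,0,0,0],
    [0,0,0,0,0]
  ]
}}

```text
t: 13.15
tool_pos: [0.6314, -0.1306, 0.3298]
orientation: [[0.242, 0.97, 0.0], [0.97, -0.242, -0.0], [0.0, 0.0, -1.0]]
wrist_force: [-1.3, -0.1, -0.8]
grip_width: 0.499
grip_force: 0.0
```

```bash
python3 - <<'E'
from h import *
c,p,d=grab('wrist'); P=cloud(c,d);Z=P[...,2]
m=((Z>.015)&(Z<.04)&(np.hypot(P[...,0]-.652,P[...,1]+.069)<.06)).astype(np.uint8)
n,l,st,ce=cv2.connectedComponentsWithStats(m)
for i in range(1,n):
    if st[i,4]>300:
        k=(l==i)&(Z>np.percentile(Z[l==i],60)-.004)
        q=(P[k][:,:2]*1000).astype(np.float32); r=cv2.minAreaRect(q); print(ce[i].round(),r,np.median(Z[k]),cv2.boxPoints(r).round())
c,p,d=grab('top'); P=cloud(c,d); Z=P[...,2]
b=(P[...,0]>.4)&(P[...,0]<.6)&(P[...,1]<-.14)&(P[...,1]>-.37)&(Z>.008)&(Z<.04)&(p.max(2)<80)
q=(P[b][:,:2]*1000).astype(np.float32); print('bar',cv2.minAreaRect(q),np.median(Z[b]))
E
python3 meas.py|head -2
```

```text
[333. 147.] ((655.6966552734375, -67.37684631347656), (69.9042739868164, 17.993478775024414), 78.14432525634766) 0.024469287617118852 [[ 640. -100.]
 [ 657. -103.]
 [ 672.  -35.]
 [ 654.  -31.]]
bar ((444.7623596191406, -325.54547119140625), (28.821552276611328, 16.91057586669922), 53.72039031982422) 0.016288839599193902
tcp [ 0.6316 -0.1303  0.3298] tb [-127.3 -233.8] f [-1.7 -0.8 -0.2]
plate z at x=10,30,60,90 (y=-30): [np.float64(42.7), np.float64(40.7), np.float64(37.4), np.float64(34.1)]
```

The spacer measures 69.9 × 18.0 mm, which matches. It is centred at (655.7, -67.4) at 78.1°, and I'll grip 21 mm towards its outer end.

```bash
python3 -c "
from h import *
go(651.2,-88,190,78.1)"
```

```text
inc [ 45.8   8.8 139.8] roll -0.037 n 2.4
```

>>> {"fn": "jog_arm", "kwargs": {
  "increments": [
    [0,30,6,40,-0.037],
    [0,46,9,85,-0.037],
    [0,46,9,120,-0.037],
    [0,46,9,137,-0.037],
    [0,46,9,140,-0.037]
  ],
  "grip_force": 40
}}

```text
t: 13.92
tool_pos: [0.6515, -0.0879, 0.1894]
orientation: [[0.206, 0.979, -0.001], [0.979, -0.206, 0.0], [0.0, -0.001, -1.0]]
wrist_force: [0.7, -0.5, 0.5]
grip_width: 0.498
grip_force: 0.0
```

>>> {"fn": "jog_arm", "kwargs": {
  "increments": [
    [0,0,0,0,0],
    [1,0,0,0,0],
    [1,0,0,0,0],
    [1,0,0,0,0],
    [1,0,0,0,0]
  ]
}}

```text
t: 14.55
tool_pos: [0.6515, -0.0877, 0.19]
orientation: [[0.205, 0.979, 0.0], [0.979, -0.205, -0.0], [-0.0, 0.0, -1.0]]
wrist_force: [-0.9, 0.1, 2.5]
grip_width: 0.196
grip_force: 40.0
```

>>> {"fn": "jog_arm", "kwargs": {
  "increments": [
    [1,0,0,0,0],
    [1,0,0,-3,0],
    [1,0,0,-25,0],
    [1,0,0,-60,0],
    [1,0,0,-60,0]
  ]
}}

```text
t: 15.18
tool_pos: [0.6523, -0.0878, 0.2534]
orientation: [[0.206, 0.979, 0.006], [0.979, -0.206, -0.001], [0.0, 0.006, -1.0]]
wrist_force: [-0.5, 0.2, -2.0]
grip_width: 0.191
grip_force: 40.0
```

```bash
python3 -c "
from h import *
x,y=tb(-70,-38); print(x,y); go(x,y,250,55.5)"
```

```text
502.6683585828983 27.78772979331525
inc [  82.4 -170.2    2.4] roll 0.395 n 3.0
```

>>> {"fn": "jog_arm", "kwargs": {
  "increments": [
    [1,18,-37,0,0.1],
    [1,36,-74,0,0.2],
    [1,54,-111,0,0.3],
    [1,70,-145,0,0.395],
    [1,82,-171,2,0.395]
  ]
}}

```text
t: 15.8
tool_pos: [0.4996, 0.0285, 0.2474]
orientation: [[0.567, 0.824, -0.001], [0.824, -0.567, 0.0], [-0.0, -0.001, -1.0]]
wrist_force: [0.5, 0.6, -1.2]
grip_width: 0.188
grip_force: 40.0
```

>>> {"fn": "jog_arm", "kwargs": {
  "increments": [
    [1,0,0,15,0],
    [1,0,0,30,0],
    [1,0,0,45,0],
    [1,0,0,55,0],
    [1,0,0,57,0]
  ]
}}

```text
t: 16.42
tool_pos: [0.501, 0.0274, 0.19]
orientation: [[0.567, 0.824, -0.002], [0.824, -0.567, -0.0], [-0.001, -0.001, -1.0]]
wrist_force: [-5.4, -1.9, 10.8]
grip_width: 0.186
grip_force: 40.0
```

Run:
```python
from h import *
c,p,d=grab('wrist'); save('w2',p)
s=env.sense(); print(rel(np.array(s['tool_pos'])*1000),s['tool_pos'],s['wrist_force'])
P=cloud(c,d); Z=P[...,2]*1000
A=np.stack([(P[...,:2]*1000-E0)@ex,(P[...,:2]*1000-E0)@ey],-1)
for y in (-60,-40,-20,0,20):
    k=(abs(A[...,1]-y)<4)&(Z>35)&(Z<55)&(A[...,0]>-15)&(A[...,0]<60)
    print(y,k.sum(), (A[k][:,0].min().round(1),np.median(Z[k])) if k.any() else '')
k=(Z>20)&(Z<30)&(A[...,0]<-5)&(A[...,0]>-60)&(A[...,1]<-10)&(A[...,1]>-70)
if k.any(): print('spacer', cv2.minAreaRect(A[k].astype(np.float32)),A[k][:,0].max())
```

```text
[-71.17058934 -36.79329362] [0.50101085 0.0275065  0.19028198] [-0.88237767  0.11855624 -1.59788859]
-60 3558 (np.float64(4.7), np.float64(40.21635036076404))
-40 3561 (np.float64(4.7), np.float64(40.237313563551105))
-20 3547 (np.float64(4.7), np.float64(40.23856432168649))
0 3544 (np.float64(4.7), np.float64(40.30087337783543))
20 3547 (np.float64(4.7), np.float64(40.283942677886245))
spacer ((-37.66481018066406, -36.47111511230469), (18.068992614746094, 44.661346435546875), 89.74678802490234) -15.31719888819927
```

View pics/w2.png

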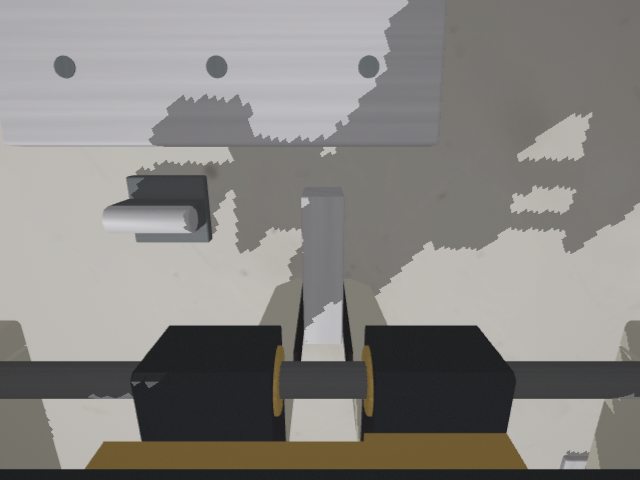

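The wrist view shows the spacer square to the edge: its inner end is at row 190, columns 303–344, and the plate edge at row 145. Its end is at x = -15 and the edge at about +3, so I slide it in 47 mm.

>>> {"fn": "jog_arm", "kwargs": {
  "increments": [
    [1,8,0,-1,0],
    [1,20,0,-1,0],
    [1,32,0,-1,0],
    [1,41,0,-1,0],
    [1,47,0,-1,0]
  ]
}}

```text
t: 17.1
tool_pos: [0.5279, 0.0671, 0.1917]
orientation: [[0.566, 0.825, 0.0], [0.825, -0.566, -0.0], [0.0, 0.0, -1.0]]
wrist_force: [0.3, -1.1, -2.0]
grip_width: 0.19
grip_force: 40.0
```

>>> {"fn": "jog_arm", "kwargs": {
  "increments": [
    [1,0,0,1,0],
    [1,0,0,1,0],
    [0.5,0,0,1,0],
    [0.3,0,0,1,0],
    [0.3,0,0,1,0]
  ]
}}

```text
t: 17.73
tool_pos: [0.5277, 0.0663, 0.1909]
orientation: [[0.566, 0.824, 0.0], [0.824, -0.566, -0.0], [0.0, 0.0, -1.0]]
wrist_force: [0.5, -0.8, -0.2]
grip_width: 0.343
grip_force: 0.0
```

```bash
cat > m2.py <<'E'
from h import *
c,p,d=grab('wrist')
s=env.sense(); print(rel(np.array(s['tool_pos'])*1000),s['tool_pos'],s['wrist_force'],s['grip_width'])
P=cloud(c,d); Z=P[...,2]*1000
A=np.stack([(P[...,:2]*1000-E0)@ex,(P[...,:2]*1000-E0)@ey],-1)
for x in (10,30,60,90):
    k=(abs(A[...,1]+36)<20)&(abs(A[...,0]-x)<3)&(Z>25); print('plate',x,np.median(Z[k]) if k.any() else '')
k=(Z>20)&(Z<28)&(A[...,0]<4)&(A[...,0]>-60)&(A[...,1]<-15)&(A[...,1]>-60)
if k.any(): print('spacer', cv2.minAreaRect(A[k].astype(np.float32)),A[k][:,0].min(),np.median(Z[k]),k.sum())
E
python3 m2.py; python3 meas.py | head -2
```

```text
[-24.06547769 -36.70739608] [0.52762069 0.06637571 0.19080972] [ 0.18996545 -0.15917206  0.90236959] 0.3475124253682884
plate 10 101.32351382465157
plate 30 40.11934511654411
plate 60 37.41264166203699
plate 90 33.497313860553255
spacer ((-19.61231803894043, -37.40380859375), (38.41653823852539, 40.245975494384766), 42.71864700317383) -38.87413241400607 24.455376860843657 3190
tcp [0.5276 0.0664 0.1908] tb [-24.  -36.7] f [0.5 0.  0. ]
plate z at x=10,30,60,90 (y=-30): [np.float64(322.0), np.float64(321.3), np.float64(nan), np.float64(nan)]
  return _methods._mean(a, axis=axis, dtype=dtype,
  ret = ret.dtype.type(ret / rcount)
```

The spacer now spans x = -39 to +31 in my frame, so 28 mm is under the edge, and it is released. I'll rise, close the fingers and press.

>>> {"fn": "jog_arm", "kwargs": {
  "increments": [
    [0.2,0,0,-15,0],
    [0.2,0,0,-40,0],
    [1,5,0,-65,0],
    [1,25,0,-65,0],
    [1,42,0,-65,0]
  ]
}}

```text
t: 18.45
tool_pos: [0.552, 0.1021, 0.2557]
orientation: [[0.566, 0.824, 0.0], [0.824, -0.566, 0.0], [0.0, 0.0, -1.0]]
wrist_force: [0.4, -0.5, -0.2]
grip_width: 0.127
grip_force: 0.0
```

>>> {"fn": "jog_arm", "kwargs": {
  "increments": [
    [1,0,0,0,0],
    [1,0,0,5,0],
    [1,0,0,12,0],
    [1,0,0,18,0],
    [1,0,0,22,0]
  ]
}}

```text
t: 19.08
tool_pos: [0.5513, 0.1009, 0.2331]
orientation: [[0.567, 0.824, -0.001], [0.824, -0.567, -0.0], [-0.0, -0.0, -1.0]]
wrist_force: [0.6, 0.6, -0.3]
grip_width: 0.005
grip_force: 0.0
```

Slow press.

>>> {"fn": "jog_arm", "kwargs": {
  "increments": [
    [1,0,0,3,0],
    [1,0,0,5,0],
    [1,0,0,7,0],
    [1,0,0,9,0],
    [1,0,0,10,0]
  ]
}}

```text
t: 19.7
tool_pos: [0.5514, 0.101, 0.2237]
orientation: [[0.566, 0.824, 0.0], [0.824, -0.566, -0.0], [0.0, 0.0, -1.0]]
wrist_force: [-1.3, -1.9, 3.7]
grip_width: 0.005
grip_force: 1.6
```

>>> {"fn": "jog_arm", "kwargs": {
  "increments": [
    [1,0,0,1,0],
    [1,0,0,1.5,0],
    [1,0,0,2,0],
    [1,0,0,2.5,0],
    [1,0,0,3,0]
  ]
}}

```text
t: 20.32
tool_pos: [0.5515, 0.101, 0.2227]
orientation: [[0.566, 0.824, 0.0], [0.824, -0.566, -0.0], [-0.0, 0.0, -1.0]]
wrist_force: [-11.3, -3.8, 34.0]
grip_width: 0.005
grip_force: 16.2
```

It bears firmly: 34 N, stopped at the predicted height. Now I back off and check.

>>> {"fn": "jog_arm", "kwargs": {
  "increments": [
    [1,0,0,1,0],
    [1,0,0,1,0],
    [1,0,0,-3,0],
    [1,0,0,-10,0],
    [1,0,0,-30,0]
  ]
}}

```text
t: 20.95
tool_pos: [0.5512, 0.1011, 0.2503]
orientation: [[0.566, 0.824, -0.002], [0.824, -0.566, 0.0], [-0.001, -0.001, -1.0]]
wrist_force: [0.7, -0.4, 0.2]
grip_width: 0.009
grip_force: 0.0
```

>>> {"fn": "jog_arm", "kwargs": {
  "increments": [
    [1,-35,0,-20,0],
    [1,-70,0,-40,0],
    [1,-100,0,-40,0],
    [1,-100,0,-40,0],
    [1,-100,0,-40,0]
  ]
}}

```text
t: 21.58
tool_pos: [0.4952, 0.019, 0.2907]
orientation: [[0.566, 0.824, 0.0], [0.824, -0.566, 0.0], [0.0, 0.0, -1.0]]
wrist_force: [-0.6, -0.6, -0.6]
grip_width: 0.004
grip_force: 0.0
```

```bash
python3 m2.py
python3 - <<'E'
from h import *
c,p,d=load('wrist'); P=cloud(c,d)
c2,p2,d2=grab('top'); P2=cloud(c2,d2); Z=P2[...,2]
b=(P2[...,0]>.4)&(P2[...,0]<.6)&(P2[...,1]<-.14)&(P2[...,1]>-.37)&(Z>.008)&(Z<.04)
q=(P2[b][:,:2]*1000).astype(np.float32)
if b.any(): print('handle',cv2.minAreaRect(q),np.percentile(Z[b],[10,50,90]))
v=np.array([.584,.812])
for a in (.07,.1,.13,.15):
    k=np.hypot(P2[...,0]-.467-a*v[0],P2[...,1]+.297-a*v[1])<.005; print('blade z',a,np.median(Z[k]) if k.any() else '')
save('end',np.hstack([p[:,:,:],p2])[:, :, :][::1,::1][:, :].repeat(1,0)[::2,::2].copy())
E
```

```text
[-81.33201808 -36.75241185] [0.49522166 0.01915536 0.29064621] [-0.72320607 -0.42645942  0.05935327] 0.005377813830478768
plate 10 35.39096286968636
plate 30 34.331139088677574
plate 60 32.63606078063028
plate 90 
spacer ((-17.50080108642578, -36.39765167236328), (42.37111282348633, 17.987611770629883), 0.0418032668530941) -38.69093479191055 24.502129541619457 1729
handle ((465.3517150878906, -295.1546630859375), (115.24647521972656, 18.396453857421875), 55.17620849609375) [0.01258218 0.01616314 0.01868145]
blade z 0.07 0.0016858081624842756
blade z 0.1 0.0013080141293644637
blade z 0.13 0.0019085708354093537
blade z 0.15 0.0017250584705582556
```

View pics/end.png

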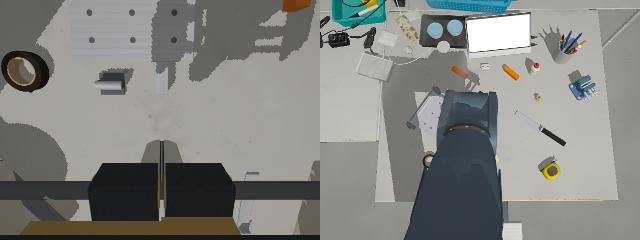

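The final view shows the spacer under the edge (left, column 162, rows 65–95): 28 mm is under and it is square to the edge. The plate is at about 0.055–0.06 rad. The bar lies flat at right (540,128), and the bystanders are in place.

```bash
python3 -c "
from h import *
print(workorder.close_job())"
```

```text
the job is handed in; nothing more can be done
None
```

The job is handed in, but no verdict was shown. By my last measurements the plate, at about 0.055–0.06 rad, rests on the upright steel spacer, which is 28 mm under the edge and square to it; the bar lies flat and clear.

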